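# Uncap a cell and bring the tester contact home over its catch

### The arm

A 7-joint arm with a two-finger parallel gripper is mounted at the origin on the work surface. World frame = base frame: x ahead of the robot, y to its left, z up, the work surface at z = 0. Lengths are in m, angles in rad, forces in N, time in s.
With the tool pointing down it reaches from about 0.35 to 0.9 m from the base axis. Payload 7.2 kg.
Tool frame: the origin (TCP) lies at the very end of the fingers, on their centre line; the grasp point (between the pads) lies 19 mm behind it (manip.tcp_to_grasp is the distance from the TCP to the grasp point, in m); z points along the fingers, y is the line along which they close (so a half turn about z gives the same grasp; the last joint's range is limited). The gripper opens to 88 mm and grips with 3 to 60 N. Pads are 20 mm wide; open, the fingers measure 115 mm over their backs; the gripper's body (75 mm by 178 mm) begins 61 mm behind the grasp point.
Start: joints at [1.109, 0.411, -0.013, 1.596, 0.006, 1.134, -0.082], TCP at [0.24, -0.577, 0.223] pointing down, gripper open.
Joint ranges: [-2.95, 2.95], [-0.29, 1.99], [-1.47, 1.44], [0.14, 2.54], [-1.03, 4.17], [0.13, 1.85], [-2.86, 2.86]. Speed limits (rad/s): [2.39, 2.39, 3.01, 3.01, 3.14, 3.14, 3.14].

### API

Orientations are given as a unit quaternion [x, y, z, w].
In Python, from workcell import manip gives the robot as it stands. The module is installed in compiled form; this text tells all that it offers.
- The arm moves only by the tool drive_tool, never from a script. Its arguments are lists of equal length, an entry for each row: "jaw": the closure, from 0 (fully open) to 1 (shut); "offset": the shift along the tool's x, y, z in m, a list of three; "twist": the turn about the tool's z in rad. A call has 1 to 8 rows; each row is the pose to reach, as a shift and turn from the pose commanded when the call began, along the tool's axes at that moment; what a row does not reach only later rows make up. A row lasts 1/12 s, in which the tool goes at most 41.7 mm and 7.16 degrees, less where a joint would pass 70% of its speed; a pose out of reach is approached as far as the arm can. A call with a gripper value outside its range is refused whole. The fingers move at their own pace and stop on an object; the grip force is fixed at half the most. Time passes only in rows, so rows that repeat a pose let the fingers close. It gives the time, the measured TCP pose, the force, the opening and the grip force at its end, in the units of the state.
- manip.observe(): the state, without advancing time (a new reading comes with each control period).
- manip.capture(name): name is "scene" or "side" or "wrist"; returns (picture, depth): 420x560x3 uint8, blue, green, red; 420x560 float32, m along the optical axis (not along the pixel's ray), 0 where there is no reading.
- manip.camera_model(name): a dict with "fov_y" (degrees; the focal length in pixels is half the picture's height over the tangent of half this angle, whatever the lens; pixels are square), "cx", "cy" (the principal point, pixels), "k1" (the pictures are not rectified: a ray, as slopes to the right and down, at radius r is drawn at 1 + k1 r^2 times it, then the intrinsics apply), "rvec" (rotation vector, rad) and "tvec" (3), from world to camera coordinates, as OpenCV has them; the wrist camera has in their place "mount" (4x4, takes a point from camera to tool coordinates, whose origin is the TCP and whose axes are the flange's). Camera axes: x right, y down, z forward; pixel columns grow to the right and rows downward; lengths in m; the calibration is good to about 2 mm. A picture is of the moment at which its call begins: read the wrist's pose just before it. camera_model takes no time and is no camera call.
- manip.close_job(): hands the job in; it is judged then, once.
The state is a dict: "time_s": time; "q": joint angles; "dq": joint speeds; "joint_torque": joint torques, N m; "tool_pos": TCP position; "eef_rot": TCP orientation; "ft_force": force on the tool from outside, world axes, zero at the start; "wrist_torque": the same for the moment, N m; "gripper_width": opening from 0.0 (shut) to 1.0 (fully open); "grasp_force": force on a finger pad.
Only numpy, scipy, OpenCV 4.12 (cv2) and the standard library are available. Lean on these libraries where they do the work, as an engineer would, in place of code of your own. Each camera call takes 0.05 s, during which the arm holds its last target. There are 200 camera calls.

### The job

Get the blue cell in the tester ready for its check: lift the loose black cap off the cell and set it down, open end down, in the yellow holder, without dropping it. Then slide the tester's contact carriage by its orange handle towards the cell until it is fully home over the cell and fully lowered; a hidden catch stops it part-way and lets it lift clear only there, so feel for it, lift over it and carry on. Leave the other things on the desk where they are.

Things in the scene. Friction and masses are not known exactly. Their poses are not given: they have to be found in the camera images.
- tester: fixed cell tester: grey base 130 x 285 x 14 mm, on it a white guide housing (66 x 195 mm, top at 112 mm) with a slot along its top, and a blue upright cell in a black collar. Origin on the desk; the slot runs along its own y through x = 0, the carriage slides towards +y; the cell's axis is at x = 0, y = +70 mm. Its place and yaw vary
- cell_top (a point): centre of the cell's top face, 130 mm above the desk; cell 36 mm in diameter, its bare part starts at the collar 50 mm above the desk (collar 58 mm in diameter)
- cap_center (a point): centre (half-way up) of the loose black cap, a cup 45 mm in outer diameter, 60 mm tall, 3 mm wall, open end down, 50 g; it sits over the cell's top with 1.5 mm play all round and 52 mm depth, so it must rise more than 52 mm straight up to come off (top at 138 mm, rim at 78 mm above the desk when on the cell). z axis up along the cap
- cap: the same cap; origin at the centre of its rim (open end), z up
- holder_floor (a point): centre of the inner floor of the yellow round holder, 5 mm above the desk; inner diameter 64 mm, rim 20 mm above the desk, 72 mm outer diameter, fixed. It is left or right of the tester; a blue screw tray has the other place
- handle (a point): centre of the orange handle of the contact carriage: an upright paddle 34 mm (tester x) by 16 mm thick (tester y, the sliding direction) by 52 mm tall, best gripped from above across its thickness; centre 169 mm, foot 143 mm, top 195 mm above the desk when lowered. The dark carriage block under it is 36 x 40 mm; a copper contact arm, 18 mm wide, at 134 to 142 mm above the desk, reaches 95 mm from the handle's centre towards the cell
- contact_tip (a point): centre of the brass contact under the arm, 60 mm from the handle towards the cell; it lies over the cell's centre when the carriage is home
- travel (a joint): carriage position along the slot (m): 0 to 0.025 at the start, 0.12 fully home at its end stop; about 1.5 N of friction. A bump hidden in the housing stops it dead somewhere between 0.045 and 0.075, different every time; the bump is 14 mm long (along the slot), its pin 8 mm, so it can sink again about 22 mm beyond the stop
- lift (a joint): height of the carriage bolt with handle and arm (m): 0 lowered, 0.022 at most, above 0.0125 to pass the bump. Spring and weight pull it down with about 6 N. Before the bump a hidden comb (6 mm teeth, 10 mm gaps) lets it rise only 2 to 11 mm and then stops its travel until lowered; only in the last 4 mm before the bump does it rise fully. Beyond the bump it lifts and drops freely
- earbud_case: grey rounded earbud case, 46 x 62 x 26 mm high; origin at centre of underside; bystander, to be left alone
- spare_cells: black cradle 130 x 85 x 36 mm with two blue cells lying in it; origin at centre of underside; bystander, to be left alone
- tape_roll: green tape roll lying flat, 80 mm across, 24 mm high; origin at centre of underside; bystander, to be left alone
- screwdriver: screwdriver lying on the desk, 170 mm long; origin on its underside, long axis x; bystander, to be left alone
- tube: upright cardboard tube, 60 mm across, 190 mm tall; origin at centre of underside; bystander, to be left alone
- mug: white mug, 80 mm across, 90 mm tall; origin at centre of underside; bystander, to be left alone
- screw_tray: blue divided screw tray 85 x 85 x 25 mm, fixed; bystander; origin at centre of underside

How it is judged:
By the outcome, as a careful person would: the job done as asked, in the order asked, and still so for the second after the job is handed in, with the robot touching nothing.
It also fails if it takes over 61 s, if anything falls off the work surface, if the arm or the gripper's body presses on something with over 40 N, if the wrist force passes 120 N, or if a joint passes its speed limit or range.

## Working session

There is one attempt and no reset: what is moved stays moved. The work goes in short steps, Python scripts to look and compute and a tool call to move; the robot and the scene stay as the last step left them, time stands still between calls to the robot, and variables do not carry over. Pictures are saved under pics/ and viewed, at most 10 in all, crops included, and the job is handed in when it is done.

Besides the shell and the picture viewer there is one more tool, called by a JSON object that holds its "fn" and its "kwargs". drive_tool: Moves the arm, as the interface text tells. Its arguments: {"type":"object","properties":{"jaw":{"type":"array"},"offset":{"type":"array"},"twist":{"type":"array"}},"required":["jaw","offset","twist"]}

```bash
mkdir -p pics
cat > h.py <<'E'
import numpy as np, cv2
from scipy.spatial.transform import Rotation as R
from workcell import manip
def cloud(name):
    """picture, depth, world points HxWx3"""
    s=manip.observe(); im,d=manip.capture(name); m=manip.camera_model(name)
    h,w=d.shape; f=h/2/np.tan(np.radians(m['fov_y'])/2)
    K=np.array([[f,0,m['cx']],[0,f,m['cy']],[0,0,1]])
    u,v=np.meshgrid(np.arange(w),np.arange(h))
    n=cv2.undistortPoints(np.stack([u,v],-1).reshape(-1,1,2).astype(float),K,np.array([m['k1'],0,0,0,0.])).reshape(h,w,2)
    P=np.dstack([n,np.ones((h,w))])*d[...,None]
    if 'mount' in m:
        M=np.array(m['mount']); P=P@M[:3,:3].T+M[:3,3]
        P=P@R.from_quat(s['eef_rot']).as_matrix().T+np.array(s['tool_pos'])
    else:
        r=cv2.Rodrigues(np.array(m['rvec'],float))[0]; P=(P-np.ravel(m['tvec']))@r
    P[d<=0]=np.nan
    return im,d,P
E
python3 - <<'E'
from h import *
out=[]
for n in ('scene','side'):
    im,d,P=cloud(n); cv2.imwrite(f'pics/{n}0.png',im); np.save(n+'.npy',P)
s=manip.observe(); print(s['time_s'],s['tool_pos'],s['eef_rot'],s['ft_force'],R.from_quat(s['eef_rot']).as_matrix().round(3),manip.tcp_to_grasp)
E
```

```text
0.1 [ 0.23960583 -0.57677387  0.22194279] [ 9.80673623e-01  1.95649642e-01 -1.85790672e-04 -6.54858691e-04] [-0.50515715  0.30539432 -0.09592338] [[ 0.923  0.384 -0.001]
 [ 0.384 -0.923  0.001]
 [-0.    -0.001 -1.   ]] 0.0187
```

View pics/scene0.png

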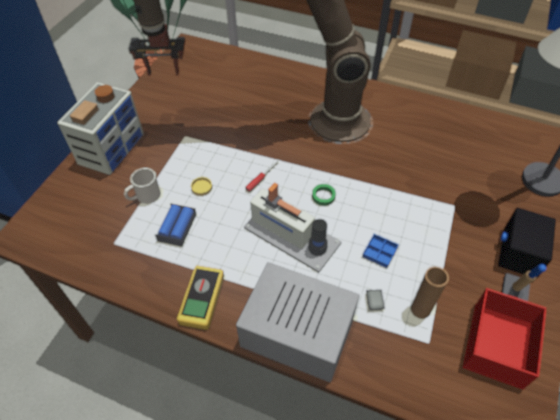

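View pics/side0.png

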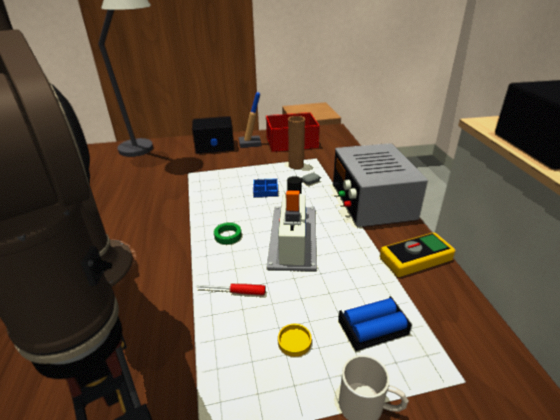

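The scene view shows the cap at about (318,232), the orange handle at (272,193) and the holder at (202,186). The tester points from upper left to lower right, and the robot base is at (345,120). The side view agrees: handle (293,200), holder (295,339), cap behind the handle.

Run:
```python
from h import *
for n,bx in (('scene',(190,150,350,290)),('side',(180,160,420,380))):
    P=np.load(n+'.npy'); im=cv2.imread(f'pics/{n}0.png'); H=cv2.cvtColor(im,cv2.COLOR_BGR2HSV)
    M=np.zeros(H.shape[:2],bool); M[bx[1]:bx[3],bx[0]:bx[2]]=1
    h,s,v=[H[...,i].astype(int) for i in range(3)]; z=P[...,2]
    def rep(l,m):
        p=P[m&M]; 
        if len(p): print(n,l,len(p),'med',np.median(p,0).round(4),'mn',np.percentile(p,3,0).round(4),'mx',np.percentile(p,97,0).round(4))
    rep('yellow',(h>22)&(h<35)&(s>130)&(z<.05))
    rep('handle',(h<20)&(s>130)&(z>.15)&(z<.21))
    rep('arm',(h<25)&(s>90)&(z>.13)&(z<.148))
    rep('captop',(v<80)&(z>.130)&(z<.146)&(s<110))
    m=M&(z>.105)&(z<.117)&(v>120)&(s<60); p=P[m]
    if len(p)>20: print('housing',len(p),cv2.minAreaRect((p[:,:2]*1000).astype(np.float32)))
    m=M&(z>.008)&(z<.019)&(s<60)&(v<190); p=P[m]
    if len(p)>20: print('base',len(p),cv2.minAreaRect((p[:,:2]*1000).astype(np.float32)))
    m=(v<80)&(z>.130)&(z<.146)&(s<110)&M; print(np.argwhere(m)[:,::-1].mean(0))
```

```text
scene yellow 36 med [ 0.8212 -0.1036  0.0384] mn [ 0.7857 -0.1801  0.0292] mx [ 0.8418 -0.0967  0.0435]
scene handle 34 med [ 0.5473 -0.0419  0.194 ] mn [ 0.5326 -0.0476  0.1905] mx [ 0.5586 -0.0371  0.1992]
scene arm 120 med [0.5582 0.0098 0.1417] mn [ 0.5456 -0.0229  0.135 ] mx [0.5696 0.0418 0.1465]
scene captop 163 med [0.5815 0.1122 0.1372] mn [ 0.5586 -0.0536  0.1308] mx [0.6006 0.1317 0.1421]
housing 727 ((557.49755859375, 12.997344970703125), (251.58177185058594, 71.02074432373047), 76.16453552246094)
base 1373 ((524.0337524414062, -92.7763671875), (538.6076049804688, 482.750244140625), 67.0699462890625)
[312.97546012 223.09815951]
side yellow 1099 med [ 0.5049 -0.3112  0.0131] mn [ 0.4615 -0.3614  0.0019] mx [ 0.829  -0.1229  0.0395]
side handle 220 med [ 0.5417 -0.0484  0.1767] mn [ 0.5272 -0.0532  0.1513] mx [ 0.5549 -0.0392  0.1946]
side arm 24 med [ 0.5417 -0.0488  0.1443] mn [ 0.5258 -0.0532  0.1415] mx [ 0.5549 -0.0445  0.1473]
side captop 413 med [0.7488 0.0317 0.1357] mn [ 0.529  -0.0628  0.1303] mx [0.911  0.1837 0.1419]
housing 675 ((600.7888793945312, 35.01188659667969), (333.2918701171875, 162.56813049316406), 41.99567794799805)
base 1839 ((620.072509765625, -30.7728271484375), (621.4254760742188, 634.3848266601562), 43.28040313720703)
[341.08716707 188.0653753 ]
```

Run:
```python
from h import *
from scipy.optimize import least_squares as ls
def circ(p,r=None):
    q=p.mean(0)
    o=ls(lambda a:np.hypot(p[:,0]-a[0],p[:,1]-a[1])-a[2],[q[0],q[1],.03],loss='soft_l1',f_scale=.002); return o.x.round(4)
for n in ('scene','side'):
    P=np.load(n+'.npy'); im=cv2.imread(f'pics/{n}0.png'); H=cv2.cvtColor(im,cv2.COLOR_BGR2HSV)
    h,s,v=[H[...,i].astype(int) for i in range(3)]; x,y,z=[P[...,i] for i in range(3)]
    m=(h>18)&(h<36)&(s>100)&(z<.03)&(z>.015)&(abs(x-.51)<.1)&(abs(y+.31)<.1); p=P[m]
    print(n,'holder',len(p),circ(p),cv2.minEnclosingCircle((p[:,:2]*1000).astype(np.float32)),np.median(p,0))
    m=(v<90)&(z>.132)&(z<.143)&(abs(x-.583)<.04)&(abs(y-.113)<.035); p=P[m]
    if len(p)>5: print('cap',len(p),p.mean(0).round(4),cv2.minEnclosingCircle((p[:,:2]*1000).astype(np.float32)))
    m=(z>.106)&(z<.116)&(abs(x-.558)<.08)&(y>-.12)&(y<.1)&(v>130)&(s<60); p=P[m]
    print('housing',len(p),cv2.minAreaRect((p[:,:2]*1000).astype(np.float32)))
    m=(h<20)&(s>110)&(z>.188)&(z<.2)&(abs(x-.55)<.04)&(abs(y+.04)<.04); p=P[m]
    print('htop',len(p),p.mean(0),cv2.minAreaRect((p[:,:2]*1000).astype(np.float32)))
    m=(h<25)&(s>90)&(z>.136)&(z<.146)&(abs(x-.558)<.05)&(y>-.03)&(y<.07); p=P[m]
    if len(p)>9: print('arm',len(p),cv2.minAreaRect((p[:,:2]*1000).astype(np.float32)),np.polyfit(p[:,1],p[:,0],1))
```

```text
scene holder 45 [ 0.4939 -0.3301  0.0324] ((494.4171447753906, -330.53094482421875), 34.956634521484375) [ 0.51543239 -0.31892038  0.01810039]
cap 139 [0.5829 0.1142 0.1374] ((581.8142700195312, 113.25752258300781), 22.11319923400879)
housing 648 ((550.8714599609375, -13.907386779785156), (196.16444396972656, 71.02074432373047), 76.16453552246094)
htop 43 [ 0.54704131 -0.04236928  0.19348029] ((546.2501220703125, -42.80027389526367), (13.052751541137695, 31.362714767456055), 75.18374633789062)
arm 108 ((558.1532592773438, 10.62729263305664), (72.12452697753906, 16.66129493713379), 74.70333862304688) [0.23669776 0.55557291]
side holder 204 [ 0.4907 -0.3293  0.0338] ((533.3946533203125, -340.48040771484375), 79.02892303466797) [ 0.49130432 -0.33588082  0.01825956]
cap 97 [0.5777 0.1109 0.1367] ((578.85400390625, 113.70067596435547), 21.602540969848633)
housing 580 ((548.2454223632812, -13.451545715332031), (194.39830017089844, 65.89443969726562), 77.11543273925781)
htop 63 [ 0.54177043 -0.04523161  0.19240117] ((542.4410400390625, -44.0295524597168), (14.253631591796875, 32.304744720458984), 81.34855651855469)
```

{"fn": "drive_tool", "kwargs": {"jaw": [0,0,0,0,0,0,0,0], "offset": [[0.03,-0.026,-0.01],[0.06,-0.052,-0.02],[0.09,-0.078,-0.03],[0.12,-0.104,-0.04],[0.15,-0.13,-0.05],[0.18,-0.156,-0.06],[0.21,-0.182,-0.07],[0.24,-0.21,-0.08]], "twist": [-0.118,-0.236,-0.354,-0.472,-0.59,-0.708,-0.826,-0.95]}}

```text
time_s: 0.77
tool_pos: [0.3809, -0.2899, 0.3029]
eef_rot: [0.781, 0.625, -0.0, 0.0]
ft_force: [0.8, 0.4, 0.1]
gripper_width: 1.004
grasp_force: 0.0
```

{"fn": "drive_tool", "kwargs": {"jaw": [0,0,0,0,0,0,0,0], "offset": [[0.04,0.009,0],[0.08,0.019,0],[0.12,0.029,0],[0.16,0.038,0],[0.2,0.048,0],[0.24,0.058,0],[0.28,0.067,0],[0.32,0.077,0]], "twist": [0,0,0,0,0,0,0,0]}}

```text
time_s: 1.43
tool_pos: [0.5279, 0.0046, 0.3024]
eef_rot: [0.783, 0.622, -0.0, 0.0]
ft_force: [0.7, -0.1, 0.4]
gripper_width: 1.0
grasp_force: 0.0
```

Run:
```python
from h import *
print(np.array(manip.camera_model('wrist')['mount']).round(3))
im,d,P=cloud('wrist'); cv2.imwrite('pics/w1.png',im); np.save('w1.npy',P)
s=manip.observe(); print(s['time_s'],s['tool_pos'],s['q'])
```

```text
[[ 0.001 -0.955 -0.298  0.082]
 [ 1.     0.001  0.    -0.001]
 [ 0.    -0.298  0.955 -0.162]
 [ 0.     0.     0.     1.   ]]
1.4833 [0.53019659 0.01354871 0.30250077] [ 0.37888363  0.24123726 -0.59429973  1.68261588  0.13614642  1.2577768
 -0.46254698]
```

View pics/w1.png

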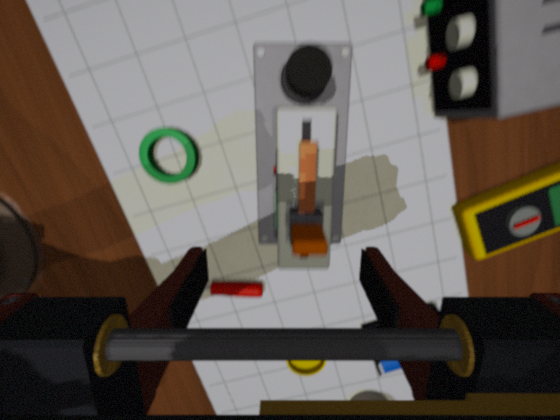

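The wrist view shows the cap at about (308,72) and the handle at (308,240). The tester edges are upright in the image, so the yaw is right. The arm was still settling during that shot, so I'll measure again at rest.

```bash
cat > m.py <<'E'
from h import *
def measure():
    manip.capture('wrist')
    im,d,P=cloud('wrist'); H=cv2.cvtColor(im,cv2.COLOR_BGR2HSV)
    h,s,v=[H[...,i].astype(int) for i in range(3)]; x,y,z=[P[...,i] for i in range(3)]
    for l,m in (('cap',(v<90)&(z>.132)&(z<.143)&(abs(x-.581)<.04)&(abs(y-.113)<.04)),
                ('htop',(h<20)&(s>110)&(z>.190)&(z<.2)&(abs(x-.55)<.05)&(abs(y+.04)<.05)),
                ('housing',(z>.106)&(z<.116)&(abs(x-.558)<.08)&(y>-.12)&(y<.1)&(v>110)&(s<70))):
        p=P[m]
        if len(p)>9: print(l,len(p),np.median(p,0).round(4),cv2.minAreaRect((p[:,:2]*1000).astype(np.float32)),cv2.minEnclosingCircle((p[:,:2]*1000).astype(np.float32)))
    s=manip.observe(); r=R.from_quat(s['eef_rot']).as_matrix()
    print(s['time_s'],np.round(s['tool_pos'],4),'tool y ang',np.degrees(np.arctan2(r[1,1],r[0,1])), r.round(4).tolist())
if __name__=='__main__': measure()
E
python3 m.py
```

```text
cap 1722 [0.5777 0.1177 0.138 ] ((577.6449584960938, 117.30307006835938), (42.807125091552734, 43.661766052246094), 86.83861541748047) ((577.5238037109375, 117.3448715209961), 22.0924015045166)
htop 561 [ 0.5416 -0.0397  0.1946] ((541.3660278320312, -41.01824951171875), (16.064495086669922, 33.646034240722656), 77.50883483886719) ((541.0651245117188, -40.83475112915039), 17.189931869506836)
housing 4085 [0.5517 0.0417 0.1119] ((548.785888671875, -10.7005615234375), (192.63461303710938, 64.96964263916016), 77.25216674804688) ((547.6595458984375, -10.414505004882812), 100.85940551757812)
1.5833 [0.528  0.0064 0.302 ] tool y ang -12.640710975887973 [[0.2188, 0.9758, -0.0009], [0.9758, -0.2188, 0.0017], [0.0015, -0.0012, -1.0]]
```

{"fn": "drive_tool", "kwargs": {"jaw": [0,0,0,0,0,0,0,0], "offset": [[0.035,0.008,0],[0.07,0.015,0.005],[0.105,0.022,0.015],[0.119,0.024,0.035],[0.119,0.024,0.065],[0.119,0.024,0.1],[0.119,0.024,0.1],[0.119,0.024,0.1]], "twist": [0,0,0,0,0,0,0,0]}}

```text
time_s: 2.25
tool_pos: [0.5768, 0.1113, 0.2013]
eef_rot: [0.783, 0.622, -0.002, -0.001]
ft_force: [-0.4, -0.1, 0.3]
gripper_width: 0.999
grasp_force: 0.0
```

{"fn": "drive_tool", "kwargs": {"jaw": [0,0,0,0,0,0,0,0], "offset": [[0,0,0.02],[0,0,0.04],[0,0,0.06],[0,0,0.08],[0,0,0.098],[0,0,0.098],[0,0,0.098],[0,0,0.098]], "twist": [0,0,0,0,0,0,0,0]}}

```text
time_s: 2.92
tool_pos: [0.5793, 0.1132, 0.1069]
eef_rot: [0.783, 0.622, 0.001, 0.001]
ft_force: [0.6, -0.6, -0.0]
gripper_width: 1.004
grasp_force: 0.0
```

{"fn": "drive_tool", "kwargs": {"jaw": [0,0,0.3,0.4,0.5,0.6,0.7,0.7], "offset": [[0.003,-0.002,0.003],[0.004,-0.003,0.003],[0.004,-0.003,0.003],[0.004,-0.003,0.003],[0.004,-0.003,0.003],[0.004,-0.003,0.003],[0.004,-0.003,0.003],[0.004,-0.003,0.003]], "twist": [0,0,0,0,0,0,0,0]}}

```text
time_s: 3.58
tool_pos: [0.5758, 0.1179, 0.1015]
eef_rot: [0.783, 0.622, -0.0, -0.0]
ft_force: [0.3, 0.2, 0.1]
gripper_width: 0.584
grasp_force: 0.0
```

{"fn": "drive_tool", "kwargs": {"jaw": [0.7,0.7,0.7], "offset": [[0,0,0],[0,0,0],[0,0,0]], "twist": [0,0,0]}}

```text
time_s: 3.83
tool_pos: [0.5777, 0.1174, 0.1019]
eef_rot: [0.783, 0.622, 0.001, 0.001]
ft_force: [5.4, -0.6, -1.2]
gripper_width: 0.506
grasp_force: 30.0
```

{"fn": "drive_tool", "kwargs": {"jaw": [0.7,0.7,0.7,0.7], "offset": [[0,0.001,0],[0,0.001,-0.006],[0,0.001,-0.012],[0,0.001,-0.018]], "twist": [0,0,0,0]}}

```text
time_s: 4.17
tool_pos: [0.5775, 0.1173, 0.1197]
eef_rot: [0.783, 0.622, 0.0, 0.0]
ft_force: [4.4, -1.8, -3.1]
gripper_width: 0.501
grasp_force: 30.0
```

{"fn": "drive_tool", "kwargs": {"jaw": [0.7,0.7,0.7,0.7,0.7,0.7,0.7,0.7], "offset": [[0,0,-0.01],[0,0,-0.022],[0,0,-0.034],[0,0,-0.05],[0,0,-0.07],[0,0,-0.095],[0,0,-0.12],[0,0,-0.132]], "twist": [0,0,0,0,0,0,0,0]}}

```text
time_s: 4.83
tool_pos: [0.5768, 0.1186, 0.2548]
eef_rot: [0.782, 0.623, 0.001, 0.0]
ft_force: [1.3, 0.3, 0.6]
gripper_width: 0.505
grasp_force: 30.0
```

{"fn": "drive_tool", "kwargs": {"jaw": [0.7,0.7,0.7,0.7,0.7,0.7,0.7,0.7], "offset": [[-0.02,0,0],[-0.05,0.001,0],[-0.085,0.002,0],[-0.12,0.003,0],[-0.155,0.004,0],[-0.19,0.005,0],[-0.225,0.006,0],[-0.26,0.006,0]], "twist": [0,0,0,0,0,0,0,0]}}

```text
time_s: 5.5
tool_pos: [0.5229, -0.1382, 0.2512]
eef_rot: [0.783, 0.623, -0.0, -0.001]
ft_force: [0.5, -0.9, -0.6]
gripper_width: 0.506
grasp_force: 30.0
```

{"fn": "drive_tool", "kwargs": {"jaw": [0.7,0.7,0.7,0.7,0.7,0.7,0.7,0.7], "offset": [[-0.035,0.001,0],[-0.07,0.002,0.01],[-0.105,0.003,0.03],[-0.14,0.004,0.055],[-0.17,0.005,0.085],[-0.19,0.006,0.11],[-0.193,0.006,0.12],[-0.193,0.006,0.12]], "twist": [0,0,0,0,0,0,0,0]}}

```text
time_s: 6.17
tool_pos: [0.4837, -0.3265, 0.1282]
eef_rot: [0.783, 0.621, -0.001, -0.003]
ft_force: [0.2, 0.5, -0.9]
gripper_width: 0.501
grasp_force: 30.0
```

Run:
```python
from h import *
from scipy.optimize import least_squares as ls
manip.capture('side'); im,d,P=cloud('side'); cv2.imwrite('pics/side2.png',im); 
H=cv2.cvtColor(im,cv2.COLOR_BGR2HSV); h,s,v=[H[...,i].astype(int) for i in range(3)]; x,y,z=[P[...,i] for i in range(3)]
m=(h>18)&(h<36)&(s>100)&(z<.03)&(z>.014)&(abs(x-.49)<.05)&(abs(y+.33)<.05); p=P[m]
print('holder',len(p),cv2.minEnclosingCircle((p[:,:2]*1000).astype(np.float32)))
s=manip.observe(); t=np.array(s['tool_pos'])
for zz in (.125,.13,.135,.14):
  m=(v<90)&(abs(z-zz-.02)<.005)&(abs(x-.49)<.04)&(abs(y+.33)<.04); q=P[m]
  print(len(q),q[:,0].min() if len(q) else 0,q[:,0].max() if len(q) else 0, np.median(q,0))
print(s['time_s'],t,s['q'],s['grasp_force'],s['gripper_width'])
cv2.imwrite('pics/side2c.png',cv2.resize(im[180:400,180:460],None,fx=2,fy=2))
im,d,P=cloud('wrist'); cv2.imwrite('pics/w2.png',im)
```

```text
holder 225 ((491.127197265625, -328.39862060546875), 37.111297607421875)
111 0.4552783328517248 0.5117592341135047 [ 0.48090517 -0.34188261  0.14511812]
118 0.4552783328517248 0.5117592341135047 [ 0.48159508 -0.34189421  0.15035199]
123 0.45528595802450694 0.511491299078173 [ 0.48235955 -0.34248497  0.15505856]
199 0.4537956287849075 0.5129522585388697 [ 0.48233168 -0.33671192  0.16348853]
6.2667 [ 0.48710585 -0.32468789  0.13181952] [ 0.82089157  0.47408995 -0.42136813  1.76960938  0.23035009  0.94750306
  0.07955541] 29.988294361392036 0.50213519074987
```

View pics/side2c.png

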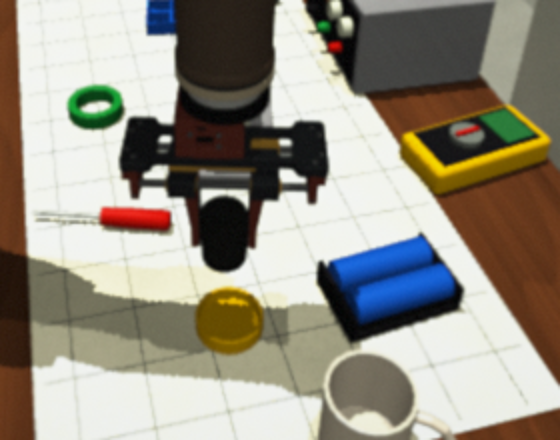

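The side crop shows the cap upright in the jaws, just above the holder and about 4 mm short in world x. I'll correct that while lowering.

{"fn": "drive_tool", "kwargs": {"jaw": [0.7,0.7,0.7,0.7,0.7,0.7,0.7,0.7], "offset": [[0,0.004,0],[0,0.004,0.02],[0,0.004,0.04],[0,0.004,0.06],[0,0.004,0.075],[0,0.004,0.085],[0,0.004,0.09],[0,0.004,0.09]], "twist": [0,0,0,0,0,0,0,0]}}

```text
time_s: 6.98
tool_pos: [0.4909, -0.3266, 0.0414]
eef_rot: [0.782, 0.623, 0.0, -0.0]
ft_force: [-0.3, -0.9, -0.9]
gripper_width: 0.504
grasp_force: 30.0
```

{"fn": "drive_tool", "kwargs": {"jaw": [0.7,0.7,0.7,0.7,0.7], "offset": [[0,0,0.003],[0,0,0.006],[0,0,0.008],[0,0,0.008],[0,0,0.008]], "twist": [0,0,0,0,0]}}

```text
time_s: 7.4
tool_pos: [0.4905, -0.3274, 0.0337]
eef_rot: [0.783, 0.622, 0.0, 0.0]
ft_force: [-0.6, 0.2, -0.1]
gripper_width: 0.504
grasp_force: 30.0
```

Expected contact is near z = 0.029.

{"fn": "drive_tool", "kwargs": {"jaw": [0.7,0.7,0.7,0.7], "offset": [[0,0,0.002],[0,0,0.004],[0,0,0.004],[0,0,0.004]], "twist": [0,0,0,0]}}

```text
time_s: 7.73
tool_pos: [0.4903, -0.3273, 0.0294]
eef_rot: [0.783, 0.622, -0.0, -0.0]
ft_force: [-0.3, -0.2, 0.7]
gripper_width: 0.5
grasp_force: 30.0
```

{"fn": "drive_tool", "kwargs": {"jaw": [0.7,0.7,0.7], "offset": [[0,0,0.0015],[0,0,0.0015],[0,0,0.0015]], "twist": [0,0,0]}}

```text
time_s: 7.98
tool_pos: [0.4906, -0.3274, 0.0286]
eef_rot: [0.783, 0.622, -0.0, 0.0]
ft_force: [-0.8, -0.4, 4.5]
gripper_width: 0.503
grasp_force: 30.0
```

Contact: 4.5 N upward. I'll open and retreat straight up.

{"fn": "drive_tool", "kwargs": {"jaw": [0.45,0.4,0.3,0.2,0.1,0,0,0], "offset": [[0,0,0],[0,0,0],[0,0,0],[0,0,0],[0,0,0],[0,0,0],[0,0,-0.01],[0,0,-0.03]], "twist": [0,0,0,0,0,0,0,0]}}

```text
time_s: 8.65
tool_pos: [0.489, -0.3264, 0.0567]
eef_rot: [0.783, 0.623, -0.001, -0.002]
ft_force: [0.2, 0.4, 0.2]
gripper_width: 0.988
grasp_force: 0.0
```

{"fn": "drive_tool", "kwargs": {"jaw": [0,0,0,0,0,0,0,0], "offset": [[0,0,-0.02],[0,0,-0.05],[0,0,-0.09],[0,0,-0.13],[0,0,-0.17],[0.02,0,-0.205],[0.04,0,-0.23],[0.06,0,-0.24]], "twist": [0,0,0,0,0,0,0,0]}}

```text
time_s: 9.32
tool_pos: [0.5053, -0.2685, 0.3035]
eef_rot: [0.783, 0.622, 0.001, 0.003]
ft_force: [0.9, -0.0, -0.7]
gripper_width: 1.003
grasp_force: 0.0
```

Run:
```python
from h import *
s=manip.observe(); print(s['time_s'],s['tool_pos'],s['q'],s['ft_force'])
im,d,P=cloud('side'); cv2.imwrite('pics/side3.png',cv2.resize(im[180:400,180:460],None,fx=2,fy=2))
m=(abs(P[...,0]-.49)<.05)&(abs(P[...,1]+.328)<.05)&(P[...,2]>.055)&(P[...,2]<.08); p=P[m]; print(len(p),np.median(p,0),cv2.minEnclosingCircle((p[:,:2]*1000).astype(np.float32)))
```

```text
9.3167 [ 0.5052715  -0.26847131  0.30346923] [ 0.77706343  0.29912208 -0.47869516  1.59502635  0.14354772  1.27559618
  0.04788231] [ 0.92786201 -0.01842124 -0.71216378]
360 [ 0.49026321 -0.33101527  0.06344405] ((490.552734375, -327.43255615234375), 22.914852142333984)
```

View pics/side3.png

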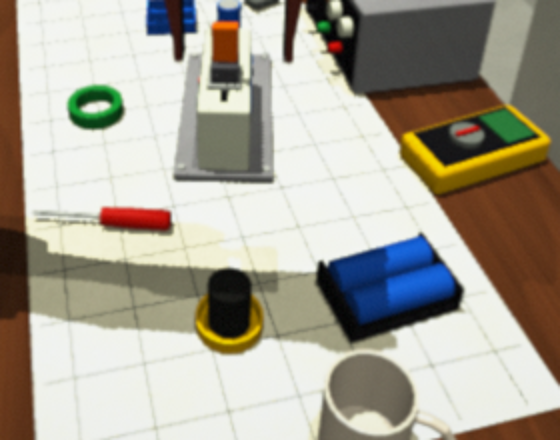

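The cap stands upright in the holder at about (230,305) in the crop, with its top near 65 mm. Next is the handle, with a quarter turn of the tool.

{"fn": "drive_tool", "kwargs": {"jaw": [0,0,0,0,0,0,0,0], "offset": [[0.03,-0.002,0],[0.06,-0.004,0],[0.09,-0.006,0],[0.12,-0.008,0],[0.15,-0.01,0],[0.18,-0.012,0],[0.21,-0.013,0],[0.23,-0.015,0]], "twist": [0.124,0.248,0.372,0.496,0.62,0.744,0.868,0.992]}}

```text
time_s: 10.03
tool_pos: [0.5411, -0.038, 0.2985]
eef_rot: [0.985, 0.173, 0.0, -0.0]
ft_force: [-0.7, 0.7, -0.5]
gripper_width: 1.001
grasp_force: 0.0
```

{"fn": "drive_tool", "kwargs": {"jaw": [0,0,0,0,0,0], "offset": [[0,0,0],[0,0,0],[0,0,0],[0,0,0],[0,0,0],[0,0,0]], "twist": [0.12,0.24,0.36,0.48,0.579,0.579]}}

```text
time_s: 10.53
tool_pos: [0.5408, -0.0414, 0.2983]
eef_rot: [0.993, -0.115, -0.0, 0.0]
ft_force: [-0.6, 1.4, -0.3]
gripper_width: 0.998
grasp_force: 0.0
```

```bash
python3 m.py; python3 -c "
from h import *
s=manip.observe(); print(s['q'],s['tool_pos'])"
```

```text
htop 620 [ 0.543  -0.0422  0.1946] ((541.8052368164062, -42.2945556640625), (15.198963165283203, 33.58390426635742), 76.666748046875) ((541.7321166992188, -42.16769790649414), 17.36439323425293)
housing 4245 [0.5631 0.0209 0.1119] ((548.807373046875, -11.16094970703125), (192.72598266601562, 63.91379165649414), 77.03663635253906) ((550.09716796875, -11.561813354492188), 100.75587463378906)
10.6333 [ 0.5409 -0.0413  0.2982] tool y ang -102.79650695178137 [[0.9752, -0.2215, 0.0], [-0.2215, -0.9752, -0.0001], [0.0, 0.0001, -1.0]]
[ 0.29136532  0.23867785 -0.37028334  1.67184307  0.09045938  1.24792181
 -1.8922285 ] [ 0.54087874 -0.04127476  0.2981961 ]
```

{"fn": "drive_tool", "kwargs": {"jaw": [0,0,0,0,0,0.2,0.4,0.6], "offset": [[0,0.001,0.035],[0,0.001,0.07],[0,0.001,0.1],[0,0.001,0.125],[0,0.001,0.143],[0,0.001,0.145],[0,0.001,0.145],[0,0.001,0.145]], "twist": [0,0,0,0,0,0,0,0]}}

```text
time_s: 11.3
tool_pos: [0.5415, -0.0423, 0.1541]
eef_rot: [0.994, -0.113, 0.001, -0.0]
ft_force: [0.8, -1.0, -0.2]
gripper_width: 0.811
grasp_force: 0.0
```

{"fn": "drive_tool", "kwargs": {"jaw": [0.8,0.95,0.95,0.95,0.95,0.95], "offset": [[0,0,0],[0,0,0],[0,0,0],[0,0,0],[0,0,0],[0,0,0]], "twist": [0,0,0,0,0,0]}}

```text
time_s: 11.8
tool_pos: [0.5409, -0.0423, 0.1532]
eef_rot: [0.994, -0.113, 0.0, 0.0]
ft_force: [0.5, -0.7, 0.5]
gripper_width: 0.355
grasp_force: 0.0
```

{"fn": "drive_tool", "kwargs": {"jaw": [0.95,0.95,0.95,0.95,0.95], "offset": [[0,0,0],[0,0,0],[0,0,0],[0,0,0],[0,0,0]], "twist": [0,0,0,0,0]}}

```text
time_s: 12.22
tool_pos: [0.5409, -0.0422, 0.153]
eef_rot: [0.994, -0.113, 0.0, -0.0]
ft_force: [0.1, 0.6, 0.5]
gripper_width: 0.184
grasp_force: 30.0
```

{"fn": "drive_tool", "kwargs": {"jaw": [0.95,0.95,0.95,0.95,0.95,0.95,0.95,0.95], "offset": [[0,-0.003,0],[0,-0.006,0],[0,-0.009,0],[0,-0.012,0],[0,-0.015,0],[0,-0.018,0],[0,-0.02,0],[0,-0.022,0]], "twist": [0,0,0,0,0,0,0,0]}}

```text
time_s: 12.88
tool_pos: [0.5459, -0.0205, 0.153]
eef_rot: [0.994, -0.113, 0.0, 0.0]
ft_force: [-1.4, -1.4, 1.0]
gripper_width: 0.176
grasp_force: 30.0
```

{"fn": "drive_tool", "kwargs": {"jaw": [0.95,0.95,0.95,0.95], "offset": [[0,-0.0015,0],[0,-0.003,0],[0,-0.0045,0],[0,-0.006,0]], "twist": [0,0,0,0]}}

```text
time_s: 13.22
tool_pos: [0.5472, -0.0149, 0.153]
eef_rot: [0.994, -0.113, -0.0, 0.0]
ft_force: [-0.6, -1.3, 1.2]
gripper_width: 0.182
grasp_force: 30.0
```

{"fn": "drive_tool", "kwargs": {"jaw": [0.95,0.95,0.95,0.95], "offset": [[0,-0.0015,0],[0,-0.003,0],[0,-0.0045,0],[0,-0.006,0]], "twist": [0,0,0,0]}}

```text
time_s: 13.55
tool_pos: [0.5485, -0.009, 0.153]
eef_rot: [0.994, -0.113, -0.0, 0.0]
ft_force: [-0.6, -1.6, 1.8]
gripper_width: 0.18
grasp_force: 30.0
```

{"fn": "drive_tool", "kwargs": {"jaw": [0.95,0.95,0.95,0.95], "offset": [[0,-0.0015,0],[0,-0.003,0],[0,-0.004,0],[0,-0.004,0]], "twist": [0,0,0,0]}}

```text
time_s: 13.88
tool_pos: [0.5493, -0.0055, 0.153]
eef_rot: [0.994, -0.113, -0.0, 0.0]
ft_force: [-2.4, -3.1, 1.1]
gripper_width: 0.183
grasp_force: 30.0
```

{"fn": "drive_tool", "kwargs": {"jaw": [0.95,0.95,0.95,0.95], "offset": [[0,-0.0015,0],[0,-0.003,0],[0,-0.004,0],[0,-0.004,0]], "twist": [0,0,0,0]}}

```text
time_s: 14.22
tool_pos: [0.5495, -0.0049, 0.153]
eef_rot: [0.993, -0.114, -0.001, 0.002]
ft_force: [-4.2, -9.7, 5.7]
gripper_width: 0.179
grasp_force: 30.0
```

Stopped dead at y ≈ -0.005 with about 10 N. I'll ease off the push and lift.

{"fn": "drive_tool", "kwargs": {"jaw": [0.95,0.95,0.95,0.95,0.95,0.95,0.95,0.95], "offset": [[0,0.003,0],[0,0.005,0],[0,0.005,0],[0,0.005,-0.004],[0,0.005,-0.008],[0,0.005,-0.012],[0,0.005,-0.016],[0,0.005,-0.017]], "twist": [0,0,0,0,0,0,0,0]}}

```text
time_s: 14.88
tool_pos: [0.5492, -0.0059, 0.1705]
eef_rot: [0.994, -0.113, 0.0, -0.0]
ft_force: [1.9, 0.5, -6.9]
gripper_width: 0.181
grasp_force: 30.0
```

{"fn": "drive_tool", "kwargs": {"jaw": [0.95,0.95,0.95,0.95,0.95,0.95,0.95,0.95], "offset": [[0,-0.003,0],[0,-0.007,0],[0,-0.011,0],[0,-0.015,0],[0,-0.019,0],[0,-0.023,0],[0,-0.027,0],[0,-0.03,0]], "twist": [0,0,0,0,0,0,0,0]}}

```text
time_s: 15.55
tool_pos: [0.556, 0.0236, 0.1699]
eef_rot: [0.994, -0.113, -0.0, -0.0]
ft_force: [0.9, -2.0, -5.9]
gripper_width: 0.177
grasp_force: 30.0
```

{"fn": "drive_tool", "kwargs": {"jaw": [0.95,0.95,0.95,0.95,0.95,0.95,0.95,0.95], "offset": [[0,-0.004,0],[0,-0.008,0],[0,-0.012,0],[0,-0.016,0],[0,-0.02,0],[0,-0.024,0],[0,-0.026,0],[0,-0.028,0]], "twist": [0,0,0,0,0,0,0,0]}}

```text
time_s: 16.22
tool_pos: [0.5622, 0.0507, 0.17]
eef_rot: [0.994, -0.113, -0.0, -0.0]
ft_force: [0.8, -0.9, -6.3]
gripper_width: 0.184
grasp_force: 30.0
```

{"fn": "drive_tool", "kwargs": {"jaw": [0.95,0.95,0.95,0.95,0.95,0.95], "offset": [[0,-0.002,0],[0,-0.004,0],[0,-0.006,0],[0,-0.008,0],[0,-0.01,0],[0,-0.011,0]], "twist": [0,0,0,0,0,0]}}

```text
time_s: 16.72
tool_pos: [0.5644, 0.0601, 0.1698]
eef_rot: [0.994, -0.114, -0.0, 0.001]
ft_force: [-1.5, -6.1, -6.5]
gripper_width: 0.181
grasp_force: 30.0
```

Stop felt (6 N). I'll push 2 mm more to confirm, then lower.

{"fn": "drive_tool", "kwargs": {"jaw": [0.95,0.95,0.95,0.95], "offset": [[0,-0.001,0],[0,-0.002,0],[0,-0.003,0],[0,-0.003,0]], "twist": [0,0,0,0]}}

```text
time_s: 17.05
tool_pos: [0.5645, 0.0604, 0.1693]
eef_rot: [0.993, -0.114, -0.001, 0.002]
ft_force: [-1.6, -9.1, -7.2]
gripper_width: 0.18
grasp_force: 30.0
```

{"fn": "drive_tool", "kwargs": {"jaw": [0.95,0.95,0.95,0.95,0.95,0.95,0.95,0.95], "offset": [[0,0.001,0.003],[0,0.001,0.006],[0,0.001,0.009],[0,0.001,0.012],[0,0.001,0.015],[0,0.001,0.017],[0,0.001,0.018],[0,0.001,0.018]], "twist": [0,0,0,0,0,0,0,0]}}

```text
time_s: 17.72
tool_pos: [0.5646, 0.0602, 0.153]
eef_rot: [0.993, -0.114, -0.0, 0.002]
ft_force: [-5.9, -8.8, 6.1]
gripper_width: 0.181
grasp_force: 30.0
```

{"fn": "drive_tool", "kwargs": {"jaw": [0.95,0.95,0.7,0.5,0.3,0.1,0,0], "offset": [[0,0.001,0],[0,0.002,0],[0,0.002,0],[0,0.002,0],[0,0.002,0],[0,0.002,0],[0,0.002,0],[0,0.002,0]], "twist": [0,0,0,0,0,0,0,0]}}

```text
time_s: 18.38
tool_pos: [0.5649, 0.0613, 0.1521]
eef_rot: [0.994, -0.113, 0.0, -0.0]
ft_force: [-0.3, -0.0, -0.9]
gripper_width: 0.602
grasp_force: 0.0
```

{"fn": "drive_tool", "kwargs": {"jaw": [0,0,0,0,0,0,0,0], "offset": [[0,0,0],[0,0,0],[0,0,-0.02],[0,0,-0.05],[0,0,-0.085],[0,0,-0.12],[0,0,-0.145],[0,0,-0.145]], "twist": [0,0,0,0,0,0,0,0]}}

```text
time_s: 19.05
tool_pos: [0.567, 0.0617, 0.3029]
eef_rot: [0.994, -0.113, 0.004, -0.001]
ft_force: [0.7, -0.9, 1.1]
gripper_width: 1.005
grasp_force: 0.0
```

Run:
```python
from h import *
manip.capture('wrist'); im,d,P=cloud('wrist'); H=cv2.cvtColor(im,cv2.COLOR_BGR2HSV)
h,s,v=[H[...,i].astype(int) for i in range(3)]; x,y,z=[P[...,i] for i in range(3)]
m=(h<20)&(s>110)&(z>.185)&(z<.225)&(abs(x-.564)<.04)&(abs(y-.06)<.04); p=P[m]
print(len(p),np.median(p,0),cv2.minAreaRect((p[:,:2]*1000).astype(np.float32)))
m=(h<25)&(s>90)&(z>.125)&(z<.165)&(abs(x-.58)<.06)&(y>.08)&(y<.2); print(np.median(P[m],0))
cv2.imwrite('pics/w4.png',im)
b,d,P=cloud('scene'); cv2.imwrite('pics/end.png',cv2.resize(b[120:340,110:450],None,fx=2,fy=2))
st=manip.observe(); print(st['time_s'],st['tool_pos'],st['ft_force'],st['gripper_width'])
```

```text
627 [0.5669912  0.05871148 0.19465122] ((565.6058959960938, 59.0777702331543), (15.522639274597168, 32.96647644042969), 77.32896423339844)
[0.57814159 0.11472807 0.14194367]
19.2 [0.56439153 0.06084301 0.29642385] [-0.46330624  1.05935941 -1.37301701] 1.0044504920356783
```

View pics/w4.png

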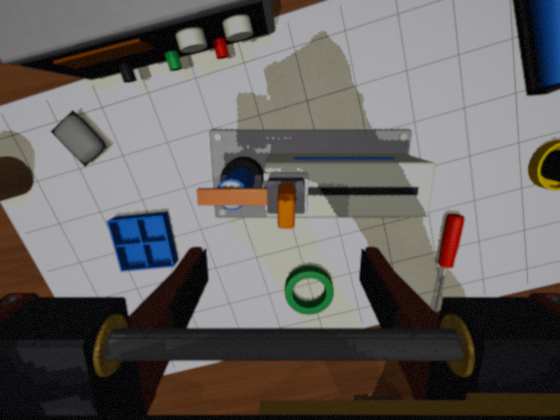

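View pics/end.png

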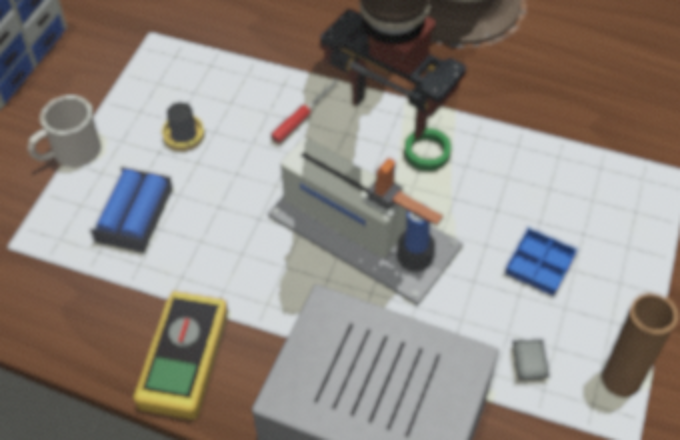

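The wrist view shows the handle at (286,205) and the contact arm over the cell at (235,195). The handle top is at 194.7 mm and 59.5 mm from the cell's axis, so the carriage is home and lowered. The scene view shows the cap standing in the holder at (182,125) and the other things where they were.

```bash
python3 -c "
from workcell import manip
print(manip.close_job())"
```

```text
the job is handed in; nothing more can be done
None
```

The job is handed in at about 19 s: the cap stands open end down in the yellow holder, the carriage is over the cell against its end stop and fully lowered, and the other things were left where they were; the verdict was not shown.

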